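Hang the vial holder on its keyhole screw

ROBOT

A 6-joint arm with a two-finger parallel gripper is mounted at the origin on a cart in front of the work surface, level with it; the furniture and walls round the work are solid. World frame = base frame: x ahead of the robot, y to its left, z up, the work surface at z = 0. Lengths are in m, angles in degrees, forces in N, time in s.
With the tool pointing down it reaches from about 0.35 to 0.875 m from the base axis. Payload 4.2 kg.
Tool frame: the origin (TCP) lies at the very end of the fingers, on their centre line; the grasp point (between the pads) lies 19 mm behind it; z points along the fingers, x is the direction in which the jaws open and shut, and the axes are right-handed (so a half turn about z gives the same grasp; the last joint's range is limited). The gripper opens to 87 mm and grips with 3 to 60 N. Pads are 19 mm wide; open, the fingers measure 117 mm over their backs; the gripper's body (75 mm by 190 mm) begins 51 mm behind the grasp point.
Start: joints at [-50.615, 22.042, 0.453, 0, -68.411, -14.817], TCP at [0.26, -0.568, 0.223] pointing down, gripper open.
Joint ranges: [-179.83, 179.83], [-69.29, 118.12], [-61.27, 80.66], [-181.25, 117.63], [-171.15, -9.14], [-177.46, 177.46]. Speed limits (degrees/s): [159.86, 159.86, 180, 180, 180, 180].

INTERFACE

Orientations are given as a 3x3 rotation matrix whose columns are the frame's x, y, z axes.
In Python, from station import sense, capture, finish_job gives the robot as it stands.
- The arm moves only by the shell command python3 -m crank 'ROWS' [OPENING]. ROWS is JSON, a list of rows, each a list of 4 numbers: the shift along the tool's x, y, z in m, then the turn about the tool's z in rad. A call has 1 to 5 rows; each row shifts and turns the commanded pose from where the row before left it, along the tool's axes as they then stand; what a row does not reach is not made up. A row lasts 1/12 s, in which the tool goes at most 41.7 mm and 7.16 degrees, less where a joint would pass 70% of its speed; a pose out of reach is approached as far as the arm can. A call with a gripper value outside its range is refused whole. OPENING is the finger opening in m, from 0 to 0.087, set as the call begins (- or left out, the last holds). The fingers move at their own pace and stop on an object; the grip force is fixed at half the most. Time passes only in rows, so rows that do not move let the fingers close. It gives the time, the measured TCP pose, the force and the opening at its end, in the units of the state.
- sense(): the state, without advancing time (a new reading comes with each control period).
- capture(name): name is "side" or "top" or "wrist"; returns a dict with "pixels" (420x560x3 uint8, red, green, blue), "depth" (420x560 float32, m along the optical axis (not along the pixel's ray), 0 where there is no reading), "fx", "fy", "cx", "cy" (pixels), "world_from_camera" (4x4, takes a point from camera to world coordinates); the wrist camera has in their place "hand_eye" (4x4, takes a point from camera to tool coordinates, whose origin is the TCP and whose axes are the tool frame's). Camera axes: x right, y down, z forward; pixel columns grow to the right and rows downward; lengths in m; the calibration is good to about 2 mm. A picture is of the moment at which its call begins: read the wrist's pose just before it.
- finish_job(): hands the job in, once; it reports no verdict.
The state is a dict: "time_s": time; "joints": joint angles; "joint_velocities": joint speeds; "effort": joint torques, N m; "tcp_pos": TCP position; "ee_rot": TCP orientation; "wrist_force": force on the tool from outside, world axes, zero at the start; "moment": the same for the moment, N m; "gripper_width": opening from 0.0 (shut) to 1.0 (fully open).
Only numpy, scipy, OpenCV 4.12 (cv2) and the standard library are available. Lean on these libraries where they do the work, as an engineer would, in place of code of your own. Each camera call takes 0.05 s, during which the arm holds its last target.

TASK

Pick up the white vial holder by its black handle and hang it on the screw of the upright stand: pass the big end of its keyhole over the screw head, push it back against the sprung pin, and pull it down until the screw is at the top of the slot and the pin springs out through the small hole above. How high the screw sits must be found by feel or by eye; do not force anything, leave the little bottles and vials alone, and let go of the holder when it is locked.

Things in the scene. Friction and masses are not known exactly. Their poses are not given: they have to be found in the camera images.
- hanger_grip (a point): Loose white vial holder, about 220 g: upright plate 80 wide (y), 118 high, 4 thick, on a shelf foot reaching 47 forward. Point: centre of its black vertical handle bar (12 wide in y, 13 deep, 42 high; grip its y sides from above), 96 above the foot, 27.5 before the plate's flat rear face. z up, +x from handle to plate. Lock hole (11 diameter) in the plate level with this point.
- keyhole_big (a point): Centre of the big round end (16 mm diameter) of the keyhole in the holder's plate, at mid thickness: 25.5 mm behind (+x) and 50 mm below the handle centre. Axes as the holder's. Below it the plate is solid to the foot.
- keyhole_seat (a point): Where the screw axis lies when the holder is home: 18 mm straight above the big end's centre, 32 mm below the handle centre's height, at the top of the slot (9 mm wide). Axes as the holder's.
- stand_mark (a point): Point on the front face of the fixed upright stand, on the middle line: panel 126 wide, top 60 mm above this point, worktop 130 mm below; foot plate 10 high, 150 wide, reaches 35 before the face. +x goes into the panel, z up. A steel carrier flush with the face bears the screw on the middle line, anywhere from 15 mm below to 15 mm above this point: that height is not reported.
- stand: The whole stand; origin on the worktop under stand_mark, same axes. Its screw points to -x and does not yield: shank 6 mm diameter, head 12 mm diameter, head's underside 8 mm and front 12 mm before the face.
- lock_pin (a joint): Round-nosed sprung pin (8 mm diameter) on the carrier, 32 mm straight above the screw. Value: how far (m) it is pushed in; 0 = stands out 7 mm from the face, 0.0068 = fully in. 2 N starts it, 4.5 N pushes it fully in. Behind the screw head the holder's plate pushes it in 3 to 6.8 mm; at the seat it springs out through the lock hole to about 0.
- drop_bottle_mid (a point): Bystander: small dropper bottle, 22 mm diameter, 77 high; the point is half-way up.
- vial_grey_mid (a point): Bystander: small vial with grey cap, 22 mm diameter, 51 high; the point is half-way up.
- vial_pale_mid (a point): Bystander: small vial with pale cap, 22 mm diameter, 59 high; the point is half-way up.
Things that resemble listed ones, but are neither listed nor needed, are in the scene too. There is more than one size of the stand; the job needs the larger.

How it is judged:
By the outcome, as a careful person would: the job done as asked, in the order asked, and still so for the second after the job is handed in, with the robot touching nothing.
It also fails if it takes over 58 s, if anything falls off the work surface, if the arm or the gripper's body presses on something with over 40 N, if the wrist force passes 120 N, or if a joint passes its speed limit or range.

## Working session

There is one attempt and no reset: what is moved stays moved. The work goes in short steps, Python scripts to look and compute and a shell command to move; the robot and the scene stay as the last step left them, time stands still between calls to the robot, and variables do not carry over. Pictures are saved under pics/ and viewed, and the job is handed in when it is done.

```bash
mkdir -p pics; ls; python3 - <<'E'
from station import sense,capture
import cv2,numpy as np
s=sense();print(s)
for n in("side","top","wrist"):
    c=capture(n);cv2.imwrite(f"pics/{n}0.png",c["pixels"][:,:,::-1]);np.savez(f"{n}0.npz",**c)
    print(n,c["fx"],c["cx"],c.get("world_from_camera",c.get("hand_eye")))
E
```

```text
pics
{'time_s': 0.0, 'joints': array([-5.06156444e+01,  2.20911682e+01,  3.79961059e-01, -3.00191818e-02,
       -6.84129177e+01, -1.48167887e+01]), 'joint_velocities': array([ 0.0117443 ,  0.0228264 , -0.01321082,  0.08367448, -0.02497529,
       -0.02745688]), 'effort': array([ 1.92990578e-04, -3.90667069e+01,  1.87407911e+01,  4.21994314e+00,
        1.10474924e-02, -1.91772474e-04]), 'tcp_pos': array([ 0.25962063, -0.56785211,  0.22145391]), 'ee_rot': array([[-4.15589132e-01,  9.09551910e-01, -9.98035401e-04],
       [ 9.09549751e-01,  4.15590322e-01,  1.98350557e-03],
       [ 2.21887513e-03, -8.34394920e-05, -9.99997535e-01]]), 'wrist_force': array([-0.66740426,  0.42175875, -0.26964651]), 'moment': array([0.04293747, 0.02528493, 0.00752486]), 'gripper_width': 1.0003729258840588}
side 505.6331273722576 280.62836642168156 [[-0.97564183 -0.07025554  0.20781526  0.27743812]
 [-0.21852642  0.39423858 -0.89264895  1.06375431]
 [-0.01921526 -0.91631878 -0.39998834  0.62622168]
 [ 0.          0.          0.          1.        ]]
top 449.6607164998072 278.991795315385 [[-0.01492916 -0.99590213  0.08919684  0.4233136 ]
 [-0.99976933  0.0162454   0.01404883 -0.04083468]
 [-0.0154403  -0.08896653 -0.99591493  1.49134295]
 [ 0.          0.          0.          1.        ]]
wrist 340.5275527265241 280.97533995100895 [[ 9.99999996e-01  2.55776843e-06  8.62678195e-05  8.91672243e-04]
 [-2.59567620e-05  9.62196132e-01  2.72357493e-01 -7.37229154e-02]
 [-8.23099348e-05 -2.72357494e-01  9.62196128e-01 -1.63098463e-01]
 [ 0.00000000e+00  0.00000000e+00  0.00000000e+00  1.00000000e+00]]
```

View pics/side0.png

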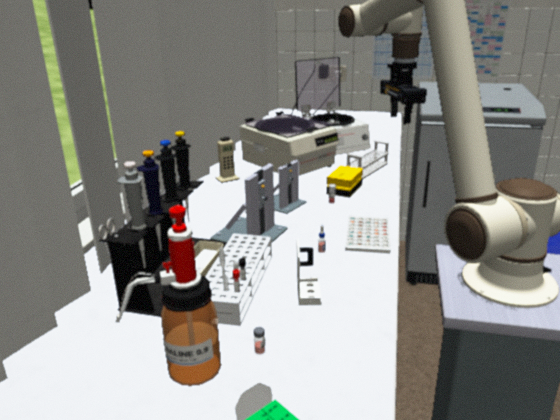

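View pics/top0.png

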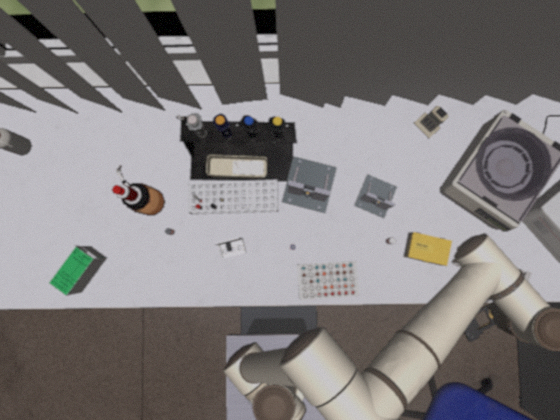

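View pics/wrist0.png

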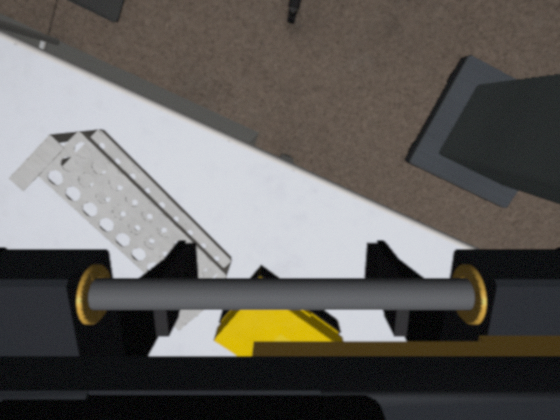

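Seen in top view: the white holder with a black bar is at (231,248). It could be confused with the white tube rack (235,197), the vial tray (327,280) or the rack by the gripper. The two stands are the larger at (311,185) and the smaller at (377,196). The small bottles are at (170,232), (293,247) and (391,240). Next I'll check close crops.

```bash
python3 - <<'E'
import cv2,numpy as np
t=np.load("top0.npz")["pixels"][:,:,::-1];s=np.load("side0.npz")["pixels"][:,:,::-1]
a=cv2.resize(t[140:280,200:400],(800,560),interpolation=cv2.INTER_CUBIC)
b=cv2.resize(s[150:310,210:350],(700,800)[0:2] if 0 else (525,600),interpolation=cv2.INTER_CUBIC)
cv2.imwrite("pics/ta.png",a);cv2.imwrite("pics/sa.png",b)
E
```

```text
(no output)
```

View pics/ta.png

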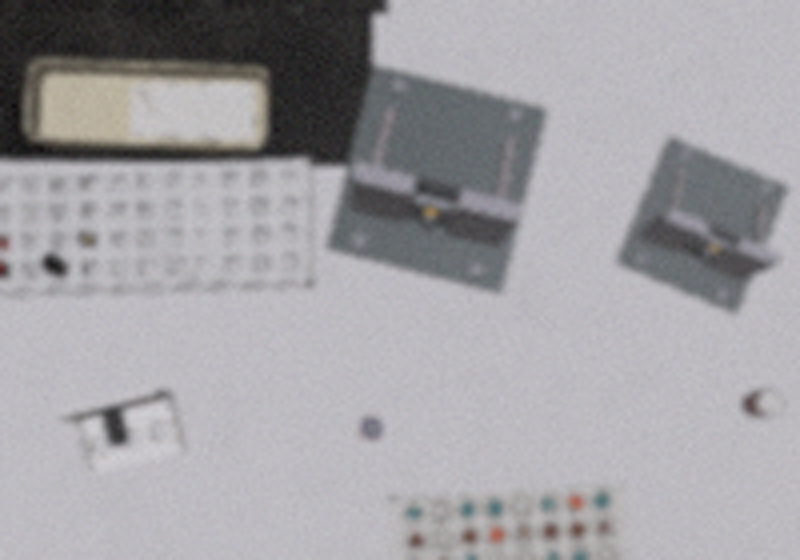

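View pics/sa.png

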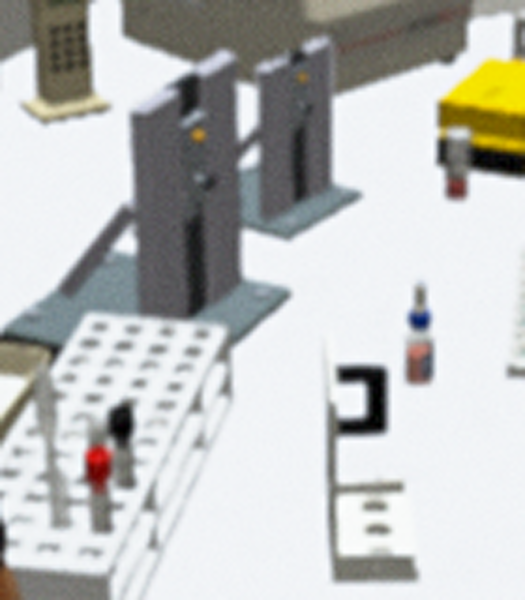

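The crops confirm both choices. The holder is the white plate on a foot with a black C-handle, its front towards the robot. The larger stand has a yellow pin at side px ~(263,186) and a screw at ~(265,198). Next I'll get positions from depth and rays.

```bash
cat > h.py <<'E'
import numpy as np
def load(n):return dict(np.load(n))
def cloud(c,W=None):
    W=c["world_from_camera"] if W is None else W
    d=c["depth"];v,u=np.mgrid[:d.shape[0],:d.shape[1]]
    p=np.stack([(u-c["cx"])/c["fx"]*d,(v-c["cy"])/c["fy"]*d,d],-1)
    return p@W[:3,:3].T+W[:3,3]
def ray(c,u,v,W=None):
    W=c["world_from_camera"] if W is None else W
    return W[:3,3],W[:3,:3]@np.array([(u-c["cx"])/c["fx"],(v-c["cy"])/c["fy"],1])
def onz(c,u,v,z,W=None):
    o,d=ray(c,u,v,W);return o+d*(z-o[2])/d[2]
E
python3 - <<'E'
from h import *
import cv2
t=load("top0.npz");s=load("side0.npz")
P=cloud(s);T=cloud(t)
for r in (186,187,198,199):print(r,[np.round(P[r,u],4).tolist() for u in range(260,270,2)])
# stand face: gray region in side
face=[(v,u) for v in range(175,232) for u in range(250,258)]
Q=np.array([P[v,u] for v,u in face]);print(np.round(Q[::60],3))
# table check
print("table",T[240,260],P[260,330],T[300,200])
# handle top: dark pixels in top
px=t["pixels"].astype(int)
roi=px[236:262,212:250].sum(2);print(roi[:, :].shape)
ys,xs=np.where(roi<200);print(xs.min()+212,xs.max()+212,ys.min()+236,ys.max()+236)
for y,x in zip(ys+236,xs+212):print((x,y),np.round(T[y,x],3),roi[y-236,x-212])
E
```

```text
186 [[0.6014, -0.0992, 0.1521], [0.597, -0.1026, 0.151], [0.5938, -0.1103, 0.1483], [0.5933, -0.1285, 0.1412], [0.591, -0.1406, 0.1367]]
187 [[0.6017, -0.0999, 0.149], [0.5975, -0.1038, 0.1478], [0.5972, -0.1227, 0.1404], [0.5942, -0.1315, 0.1372], [0.591, -0.14, 0.1341]]
198 [[0.6024, -0.0985, 0.119], [0.5986, -0.1039, 0.117], [0.5921, -0.0998, 0.1191], [0.5884, -0.1059, 0.1169], [0.5924, -0.1419, 0.1016]]
199 [[0.6027, -0.0989, 0.116], [0.6002, -0.1094, 0.1117], [0.5933, -0.1039, 0.1145], [0.5897, -0.1104, 0.1121], [0.5903, -0.1335, 0.1024]]
[[ 0.619 -0.074  0.19 ]
 [ 0.609 -0.073  0.173]
 [ 0.614 -0.049  0.16 ]
 [ 0.611 -0.074  0.131]
 [ 0.615 -0.048  0.12 ]
 [ 0.61  -0.064  0.094]
 [ 0.618 -0.051  0.077]
 [ 0.612 -0.065  0.051]]
table [0.45916731 0.04437216 0.00383905] [ 0.40822094 -0.02253947 -0.00128773] [ 0.26570904  0.24394777 -0.00099864]
(26, 38)
227 230 243 249
(np.int64(227), np.int64(243)) [0.449 0.139 0.117] 181
(np.int64(228), np.int64(243)) [0.449 0.135 0.122] 167
(np.int64(227), np.int64(244)) [0.446 0.139 0.113] 188
(np.int64(228), np.int64(244)) [0.446 0.136 0.117] 183
(np.int64(228), np.int64(245)) [0.443 0.136 0.118] 180
(np.int64(229), np.int64(245)) [0.443 0.138 0.076] 178
(np.int64(228), np.int64(246)) [0.44  0.136 0.115] 176
(np.int64(228), np.int64(247)) [0.437 0.136 0.117] 175
(np.int64(229), np.int64(247)) [0.437 0.133 0.118] 178
(np.int64(228), np.int64(248)) [0.434 0.136 0.118] 191
(np.int64(229), np.int64(248)) [0.434 0.133 0.114] 168
(np.int64(230), np.int64(248)) [0.434 0.133 0.094] 189
(np.int64(229), np.int64(249)) [0.43  0.133 0.114] 183
(np.int64(230), np.int64(249)) [0.431 0.131 0.104] 194
```

```bash
python3 - <<'E'
from h import *
import cv2
s=load("side0.npz");t=load("top0.npz")
a=cv2.resize(s["pixels"][160:250,235:285,::-1],None,fx=6.6,fy=6.6,interpolation=cv2.INTER_CUBIC);cv2.imwrite("pics/st.png",a)
b=cv2.resize(s["pixels"][240:310,285:330,::-1],None,fx=8,fy=8,interpolation=cv2.INTER_CUBIC);cv2.imwrite("pics/ho.png",b)
a=cv2.resize(t["pixels"][155:215,280:345,::-1],None,fx=10,fy=10,interpolation=cv2.INTER_CUBIC)
b=cv2.resize(t["pixels"][230:265,205:260,::-1],None,fx=10,fy=10,interpolation=cv2.INTER_CUBIC)
cv2.imwrite("pics/tst.png",a);cv2.imwrite("pics/tho.png",b)
E
```

```text
(no output)
```

View pics/st.png

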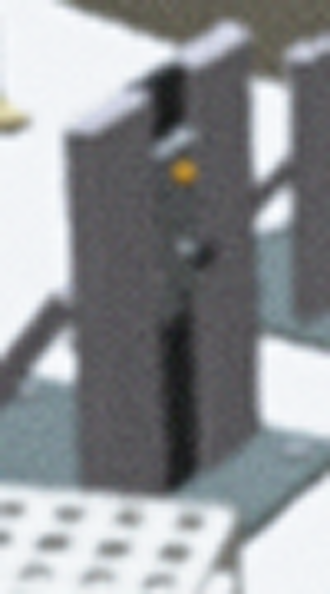

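View pics/tst.png

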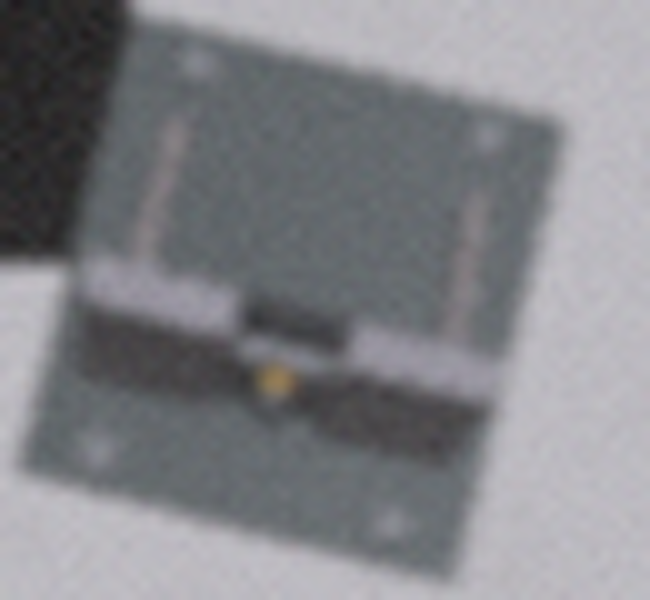

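View pics/tho.png

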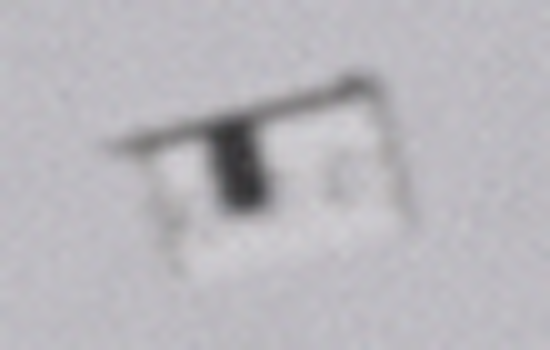

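```bash
python3 - <<'E'
from h import *
from station import sense
t=load("top0.npz");s=load("side0.npz")
a,b=onz(t,216.5,245,.118),onz(t,242.5,238,.118)
print("plate",a,b,np.linalg.norm(a-b)); d=(a-b);print("yaw holder",np.degrees(np.arctan2(-d[0],d[1])))
print("handle", onz(t,228.6,248.5,.117))
a,b=onz(t,288.5,185.5,.190),onz(t,329.5,195,.190)
d=a-b;print("stand",a,b,np.linalg.norm(d),"yaw",np.degrees(np.arctan2(-d[0],d[1])),"mid",(a+b)/2)
yaw=np.arctan2(-d[0],d[1]);n=np.array([np.cos(yaw),np.sin(yaw),0]);m=(a+b)/2
for (u,v),off in (((262.9,185.8),-.006),((266.1,197.9),-.012)):
    o,r=ray(s,u,v);k=((m+n*off-o)@n)/(r@n);p=o+k*r;print("p",p, "lat",(p-m)@np.array([-n[1],n[0],0]))
# face bottom: foot-plate / stand depth plane fit
P=cloud(s);Q=np.concatenate([P[185:232,249:258].reshape(-1,3),P[205:225,266:271].reshape(-1,3)])
Q=Q[(abs(Q[:,1]+.09)<.07)&(abs(Q[:,0]-.61)<.04)]
A=np.c_[Q[:,1],np.ones(len(Q))];c,_,_,_=np.linalg.lstsq(A,Q[:,0],rcond=None);print(c,np.degrees(np.arctan(-c[0])),len(Q))
# bottles
for n,u,v,z in (("170",170,232,.05),("293",293,247,.077),("391",391,240,.055)):print(n,onz(t,u,v,z))
R=sense()["ee_rot"];print(np.degrees(np.arctan2(R[1,1],R[0,1])))
E
```

```text
plate [0.44321577 0.17086315 0.118     ] [0.46332897 0.09124053 0.118     ] 0.0821237048959438
yaw holder 14.176717512932855
handle [0.43202196 0.1340466  0.117     ]
stand [ 0.61220219 -0.05132193  0.19      ] [ 0.58226773 -0.17010941  0.19      ] 0.12250116619657155 yaw -14.144052590864662 mid [ 0.59723496 -0.11071567  0.19      ]
p [ 0.59383184 -0.09966624  0.15296158] lat 0.00988287398277167
p [ 0.58705596 -0.10200073  0.1188904 ] lat 0.005963391691565105
[0.27943051 0.62973854] -15.61198473015388 519
170 [0.48816866 0.33114175 0.05      ]
293 [ 0.43392687 -0.06306094  0.077     ]
391 [ 0.45156716 -0.37493871  0.055     ]
24.561895556553473
```

```bash
python3 -m crank '[[0.035,0.018,-0.002,0.09],[0.035,0.018,-0.002,0.09],[0.035,0.018,-0.002,0],[0.035,0.018,-0.002,0],[0.035,0.018,-0.002,0]]' 0.087; python3 -m crank '[[0.035,0.018,-0.002,0],[0.035,0.018,-0.002,0],[0.035,0.018,-0.002,0],[0.035,0.018,-0.002,0],[0.035,0.018,-0.002,0]]'; python3 -m crank '[[0.035,0.018,-0.002,0],[0.035,0.018,-0.002,0],[0.035,0.018,-0.002,0],[0.035,0.018,-0.002,0],[0.0,0.0,0,0]]'; python3 - <<'E'
from station import sense
print(sense())
E
```

```text
time_s: 0.57
tcp_pos: [0.2932, -0.3733, 0.2322]
ee_rot: [[-0.245, 0.969, -0.0], [0.969, 0.245, 0.0], [0.001, -0.0, -1.0]]
wrist_force: [2.5, 0.6, -0.7]
gripper_width: 1.0
time_s: 0.98
tcp_pos: [0.3373, -0.1815, 0.2427]
ee_rot: [[-0.246, 0.969, 0.0], [0.969, 0.246, 0.0], [-0.0, 0.0, -1.0]]
wrist_force: [0.8, 0.6, 1.2]
gripper_width: 1.002
time_s: 1.4
tcp_pos: [0.3746, -0.0247, 0.2512]
ee_rot: [[-0.255, 0.967, 0.003], [0.967, 0.255, 0.001], [0.001, 0.003, -1.0]]
wrist_force: [0.2, -0.6, -0.9]
gripper_width: 1.001
{'time_s': 1.4, 'joints': array([ 2.14032099e+01, -4.99030303e+00, -2.81089044e+01, -1.79285511e-02,
       -6.67004227e+01, -9.66461283e+01]), 'joint_velocities': array([-5.92603975, -0.22166752, -1.57591602,  0.53412888, -1.70572221,
        6.277642  ]), 'effort': array([  1.53882176, -13.52354318,  18.45500708,   3.95142853,
        -0.02540974,  -0.50725764]), 'tcp_pos': array([ 0.37459001, -0.02471784,  0.25123852]), 'ee_rot': array([[-2.54603146e-01,  9.67041465e-01,  2.83592626e-03],
       [ 9.67045404e-01,  2.54600018e-01,  1.42025281e-03],
       [ 6.51416486e-04,  3.10407029e-03, -9.99994970e-01]]), 'wrist_force': array([ 0.16005015, -0.55751422, -0.91210701]), 'moment': array([-0.0473858 , -0.01809484,  0.02990268]), 'gripper_width': 1.000723599917061}
```

```bash
python3 -m crank '[[0.035,0.013,0,0],[0.035,0.013,0,0],[0.035,0.013,0,0],[0.034,0.013,0,0],[0,0,0,0]]'; python3 -m crank '[[0,0,0,0],[0,0,0,0]]'
cat >> h.py <<'E'
def wrist(name):
    from station import sense,capture
    import cv2
    s=sense();c=capture("wrist");cv2.imwrite(f"pics/{name}.png",c["pixels"][:,:,::-1])
    T=np.eye(4);T[:3,:3]=s["ee_rot"];T[:3,3]=s["tcp_pos"];c["world_from_camera"]=T@c["hand_eye"];c["tcp"]=T
    np.savez(name+".npz",**c);return s,c
E
python3 -c "
from h import *
s,c=wrist('w1');print(s['tcp_pos'],s['joint_velocities'])"
```

```text
time_s: 1.82
tcp_pos: [0.3902, 0.1221, 0.2505]
ee_rot: [[-0.251, 0.968, 0.001], [0.968, 0.251, 0.001], [0.001, 0.001, -1.0]]
wrist_force: [-0.2, -0.4, -0.0]
gripper_width: 0.995
time_s: 1.98
tcp_pos: [0.3887, 0.1173, 0.2502]
ee_rot: [[-0.247, 0.969, -0.001], [0.969, 0.247, -0.001], [-0.0, -0.001, -1.0]]
wrist_force: [-0.2, -1.2, 0.7]
gripper_width: 1.002
[0.38872973 0.11733714 0.25016602] [-1.36810312 -0.65339947 -0.3753868   0.04160106  0.06878606 -0.08683475]
```

View pics/w1.png

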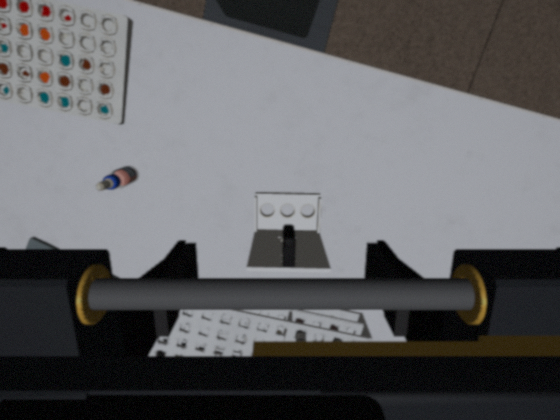

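```bash
python3 - <<'E'
from h import *
import cv2
c=load("w1.npz");im=c["pixels"][185:275,235:345,::-1]
cv2.imwrite("pics/w1c.png",cv2.resize(im,None,fx=6.5,fy=6.5,interpolation=cv2.INTER_CUBIC))
E
```

```text
(no output)
```

View pics/w1c.png

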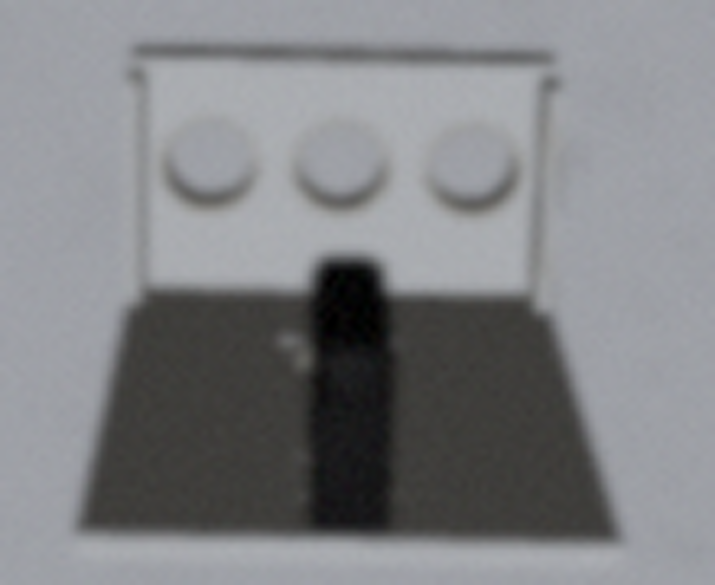

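```bash
python3 - <<'E'
from h import *
c=load("w1.npz")
f=lambda U,V:(235+(U+.5)/6.5-.5,185+(V+.5)/6.5-.5)
a,b=onz(c,*f(80,528),.118),onz(c,*f(617,540),.118)
d=b-a;yaw=np.arctan2(-d[0],d[1]);print(a,b,np.linalg.norm(d),np.degrees(yaw))
n=np.array([np.cos(yaw),np.sin(yaw),0])
print("handle from plate",(a+b)/2-n*.0235)
h=onz(c,*f(352,347),.117);print("handle from bar",h+n*.0065)
H=((a+b)/2-n*.0235+h+n*.0065)/2
T=c["tcp"];print("tool delta",T[:3,:3].T@(H-T[:3,3]))
l,r=onz(c,*f(313,347),.117),onz(c,*f(392,347),.117);print("w",np.linalg.norm(l-r))
print("depth",cloud(c)[245,289],cloud(c)[250,320])
E
```

```text
[0.46234737 0.10376396 0.118     ] [0.44486923 0.18017981 0.118     ] 0.07838920098522024 12.883314324112002
handle from plate [0.43069989 0.13673218 0.118     ]
handle from bar [0.43202749 0.13665325 0.117     ]
tool delta [0.00829875 0.04625366 0.13260579]
w 0.011283458658544777
depth [0.43193931 0.13706638 0.11822076] [0.44617085 0.17610768 0.0749068 ]
```

The crop shows the black bar's front edge at px (289,238), midway along the plate. The grasp offset is clear, so I'll align and then go down.

```bash
python3 -m crank '[[0.004,0.023,0,0.024],[0.004,0.023,0,0],[0,0,0.03,0],[0,0,0.03,0],[0,0,0,0]]' ;python3 -m crank '[[0,0,0,0]]'; python3 -c "
from h import *
s,c=wrist('w2');print(s['tcp_pos'],s['joint_velocities'])"
```

```text
time_s: 2.45
tcp_pos: [0.4285, 0.1329, 0.1854]
ee_rot: [[-0.219, 0.976, -0.011], [0.976, 0.219, -0.005], [-0.003, -0.012, -1.0]]
wrist_force: [-0.6, -1.0, -0.3]
gripper_width: 0.994
time_s: 2.53
tcp_pos: [0.4314, 0.1345, 0.19]
ee_rot: [[-0.221, 0.975, -0.003], [0.975, 0.221, -0.003], [-0.002, -0.003, -1.0]]
wrist_force: [0.5, -0.0, -0.2]
gripper_width: 0.999
[0.43141767 0.13445861 0.19000739] [ 0.52232848 -2.04830634  3.71259266  1.24413703 -0.05436217 -0.06695156]
```

View pics/w2.png

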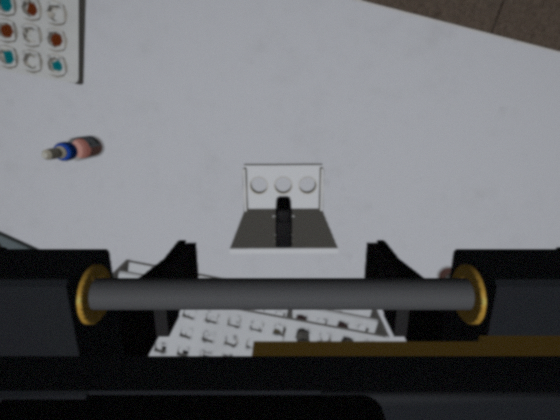

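```bash
python3 -m crank '[[0.002,0,0.027,0],[0,0,0.027,0],[0,0,0.027,0],[0,0,0.028,0],[0,0,0,0]]' ;python3 -m crank '[[0,0,0,0],[0,0,0,0]]'; python3 -c "
from h import *
s,c=wrist('w3');print(s['tcp_pos'],s['joint_velocities'],s['wrist_force'])"
```

```text
time_s: 3.0
tcp_pos: [0.4299, 0.1368, 0.0794]
ee_rot: [[-0.222, 0.975, -0.005], [0.975, 0.222, -0.003], [-0.002, -0.006, -1.0]]
wrist_force: [0.1, -0.9, 0.7]
gripper_width: 1.001
time_s: 3.17
tcp_pos: [0.4334, 0.1392, 0.084]
ee_rot: [[-0.224, 0.975, 0.004], [0.975, 0.224, 0.002], [0.001, 0.005, -1.0]]
wrist_force: [0.6, -0.7, 1.5]
gripper_width: 1.0
[0.43337543 0.13920429 0.08399452] [ 0.05168958 -0.77014179  0.28784082 -0.29707948  0.50644224  0.06070783] [ 0.58886539 -0.65043546  1.46649373]
```

View pics/w3.png

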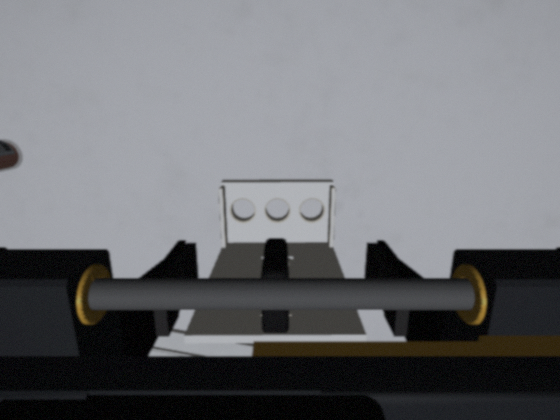

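```bash
python3 -m crank '[[-0.0015,-0.0025,0.003,0],[0,0,0,0],[0,0,0,0]]' ; python3 -m crank '[[0,0,0,0],[0,0,0,0],[0,0,0,0],[0,0,0,0],[0,0,0,0]]' 0.005;python3 -m crank '[[0,0,0,0],[0,0,0,0],[0,0,0,0],[0,0,0,0],[0,0,0,0]]'
```

```text
time_s: 3.47
tcp_pos: [0.4296, 0.1363, 0.0794]
ee_rot: [[-0.223, 0.975, 0.001], [0.975, 0.223, 0.001], [0.001, 0.001, -1.0]]
wrist_force: [0.1, 0.4, 0.1]
gripper_width: 0.996
time_s: 3.88
tcp_pos: [0.4294, 0.1362, 0.0785]
ee_rot: [[-0.223, 0.975, -0.0], [0.975, 0.223, -0.0], [-0.0, -0.0, -1.0]]
wrist_force: [-0.4, 0.0, -0.6]
gripper_width: 0.708
time_s: 4.3
tcp_pos: [0.4294, 0.1362, 0.0785]
ee_rot: [[-0.223, 0.975, -0.0], [0.975, 0.223, -0.0], [-0.0, -0.0, -1.0]]
wrist_force: [-0.1, -0.3, 0.2]
gripper_width: 0.325
```

```bash
python3 -m crank '[[0,0,0,0],[0,0,0,0],[0,0,0,0],[0,0,0,0]]'; python3 -m crank '[[0,0,0,0],[0,0,0,0],[0,0,0,0]]'; python3 -c "
from h import *
s,c=wrist('w4');print(s['tcp_pos'],s['wrist_force'],s['gripper_width'])"
```

```text
time_s: 4.63
tcp_pos: [0.4293, 0.136, 0.0785]
ee_rot: [[-0.223, 0.975, -0.0], [0.975, 0.223, -0.0], [-0.0, -0.0, -1.0]]
wrist_force: [-0.1, -1.0, -0.9]
gripper_width: 0.135
time_s: 4.88
tcp_pos: [0.4293, 0.1361, 0.0785]
ee_rot: [[-0.223, 0.975, -0.0], [0.975, 0.223, -0.0], [-0.0, -0.0, -1.0]]
wrist_force: [-0.1, -1.0, -1.0]
gripper_width: 0.135
[0.42928226 0.13607626 0.07845571] [-0.08679813 -0.98119198 -1.0448497 ] 0.1349087013252198
```

View pics/w4.png

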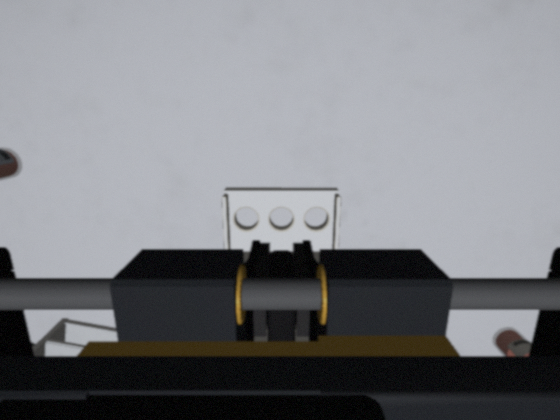

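The holder is gripped (opening 11.7 mm) and centred at px ~281. Next I'll lift, turn to the stand's yaw, and pass above the stand to view its face from the wrist camera.

```bash
python3 -m crank '[[0,0,-0.015,0],[0,0,-0.03,0],[0,0,-0.04,0],[0,0,-0.04,0],[0,0,-0.04,0]]' ; python3 -m crank '[[0,0,-0.04,0],[0,0,-0.025,0.1],[0,0,0,0.1],[0,0,0,0.1],[0,0,0,0.1]]';python3 -m crank '[[0,0,0,0.09],[0,0,0,0],[0,0,0,0]]'; python3 -c "
from h import *
s,c=wrist('w5');print(s['tcp_pos'],s['wrist_force'],s['joints'])
print('to stand face+.03', s['ee_rot'].T@(np.array([.597,-.111,.3])-s['tcp_pos']))"
```

```text
time_s: 5.35
tcp_pos: [0.4285, 0.1358, 0.2448]
ee_rot: [[-0.223, 0.975, -0.001], [0.975, 0.223, -0.0], [0.0, -0.002, -1.0]]
wrist_force: [2.1, 1.1, -3.0]
gripper_width: 0.137
time_s: 5.77
tcp_pos: [0.4288, 0.1363, 0.3084]
ee_rot: [[0.179, 0.984, -0.001], [0.984, -0.179, 0.001], [0.001, -0.001, -1.0]]
wrist_force: [-0.0, -0.1, -2.7]
gripper_width: 0.132
time_s: 6.02
tcp_pos: [0.429, 0.1361, 0.308]
ee_rot: [[0.26, 0.966, -0.001], [0.966, -0.26, -0.0], [-0.001, -0.001, -1.0]]
wrist_force: [-0.2, -0.1, -3.8]
gripper_width: 0.133
[0.42903315 0.13613901 0.30797273] [-0.16616832 -0.09375825 -3.81968728] [ 3.83765858e+01  1.44210545e+00 -1.37869548e+01 -3.29704648e-02
 -7.48311841e+01 -1.43433297e+02]
to stand face+.03 [-0.19498272  0.22643884  0.00783008]
```

View pics/w5.png

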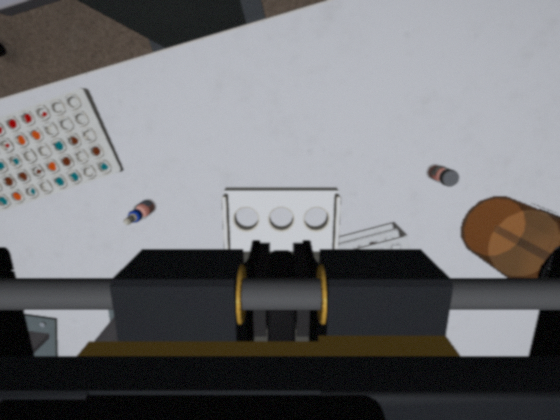

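```bash
python3 -m crank '[[-0.025,0.015,0,0],[-0.03,0.025,0,0],[-0.03,0.025,0,0],[-0.03,0.025,0,0],[-0.03,0.025,0,0]]' ; python3 -m crank '[[-0.03,0.025,0,0],[-0.02,0.035,0,0],[0,0.035,0,0],[0,0.03,0,0],[0,0,0,0]]';python3 -m crank '[[0,0,0,0],[0,0,0,0]]'; python3 -c "
from h import *
s,c=wrist('w6');print(s['tcp_pos'],s['wrist_force'],s['joints'])"
```

```text
time_s: 6.48
tcp_pos: [0.5027, -0.0354, 0.3085]
ee_rot: [[0.26, 0.966, -0.0], [0.966, -0.26, 0.0], [0.0, -0.0, -1.0]]
wrist_force: [1.2, 1.1, -2.7]
gripper_width: 0.136
time_s: 6.9
tcp_pos: [0.6141, -0.1167, 0.305]
ee_rot: [[0.263, 0.965, -0.002], [0.965, -0.263, -0.001], [-0.001, -0.002, -1.0]]
wrist_force: [-0.1, 0.9, -3.7]
gripper_width: 0.136
time_s: 7.07
tcp_pos: [0.6094, -0.1148, 0.3076]
ee_rot: [[0.261, 0.965, -0.002], [0.965, -0.261, 0.0], [-0.001, -0.002, -1.0]]
wrist_force: [-1.2, 0.9, -3.6]
gripper_width: 0.141
[ 0.60943198 -0.11480043  0.30761361] [-1.17716891  0.88469009 -3.61292649] [ 4.25688839e+00  1.91996253e+01  8.27155690e+00 -1.50591072e-02
 -7.92003932e+01 -1.09402327e+02]
```

View pics/w6.png

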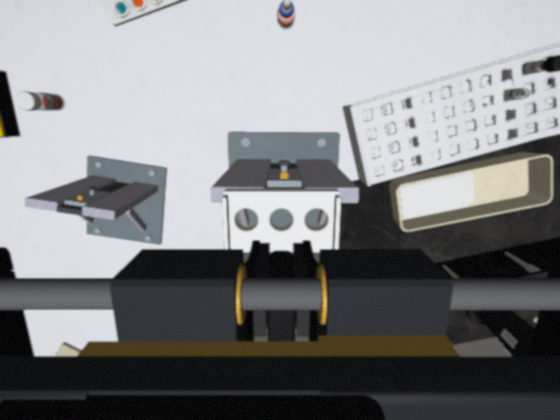

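```bash
python3 - <<'E'
from h import *
import cv2
c=load("w6.npz");im=c["pixels"][125:210,205:365,::-1]
cv2.imwrite("pics/w6c.png",cv2.resize(im,None,fx=5,fy=5,interpolation=cv2.INTER_CUBIC))
im=c["pixels"][155:195,262:312,::-1]
cv2.imwrite("pics/w6d.png",cv2.resize(im,None,fx=14,fy=14,interpolation=cv2.INTER_CUBIC))
E
```

```text
(no output)
```

View pics/w6c.png

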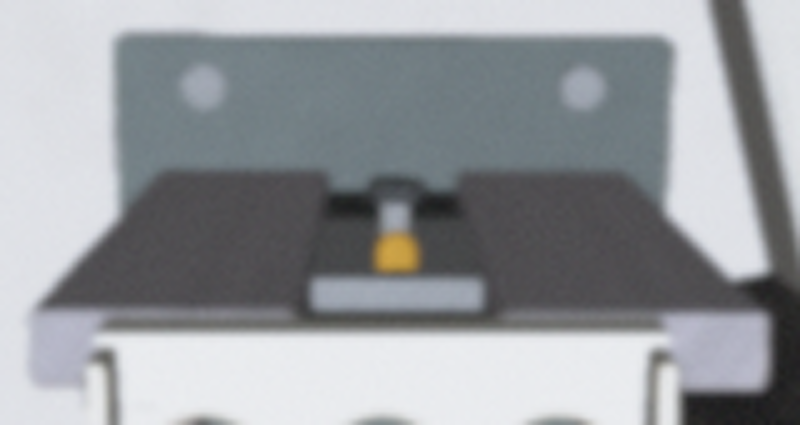

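View pics/w6d.png

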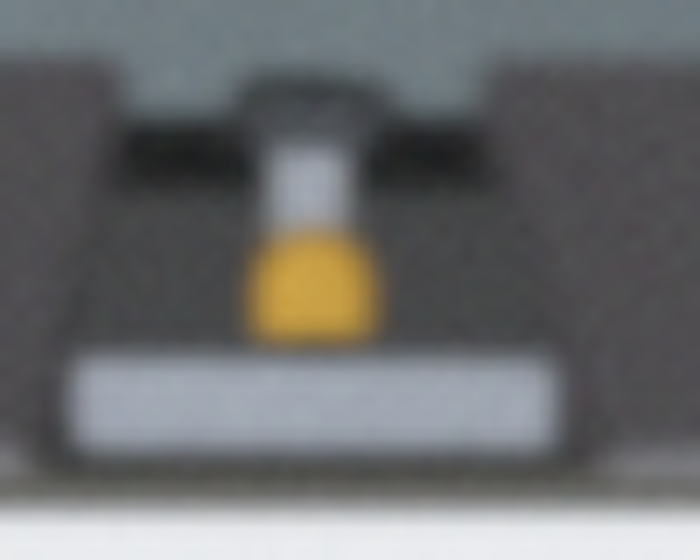

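```bash
python3 - <<'E'
from h import *
c=load("w6.npz")
g=lambda U,V:(205+(U+.5)/5-.5,125+(V+.5)/5-.5)
k=lambda U,V:(262+(U+.5)/14-.5,155+(V+.5)/14-.5)
a,b=onz(c,*g(33,310),.19),onz(c,*g(768,312),.19)
d=b-a;yaw=np.arctan2(-d[0],d[1]);print("top edge",a,b,np.linalg.norm(d),np.degrees(yaw))
a2,b2=onz(c,*g(115,35),.01),onz(c,*g(675,40),.01)
d=b2-a2;yaw2=np.arctan2(-d[0],d[1]);print("foot",a2,b2,np.linalg.norm(d),np.degrees(yaw2))
n=np.array([np.cos(yaw),np.sin(yaw),0]);l=np.array([-n[1],n[0],0]);m=(a+b)/2;m2=(a2+b2)/2+.035*n
print("mid",m,m2,"diff n,l",(m2-m)@n,(m2-m)@l, "cam",c["world_from_camera"][:3,3])
for nm,pt,off,dz in (("pinroot",(313,345),0,-.036),("headback",(313,138),-.008,-.006),("headfront",(313,80),-.012,-.006),("pin tip",(313,232),-.007,-.034)):
  for mm in (m,m2):
    o,r=ray(c,*k(*pt));q=o+r*(((mm+n*off-o)@n)/(r@n));print(nm,q,"screw z",q[2]+dz,"lat",(q-mm)@l)
T=c["tcp"];print("tool yaw",np.degrees(np.arctan2(T[1,1],T[0,1])))
P=cloud(c)
print("depth pts: face top",P[186,240],P[186,330],"pin",P[176,284],"head",P[162,284],"face",P[170,250],P[170,320])
# holder
f=lambda u,v,z:T[:3,:3].T@(onz(c,u,v,z)-T[:3,3])
zb=T[2,3]-.0785
print("holder foot front edge tool", f(224,190.5,zb+.004),f(339,190.5,zb+.004))
E
```

```text
top edge [ 0.58216564 -0.16712388  0.19      ] [ 0.61487246 -0.04758708  0.19      ] 0.12393055899807723 -15.302344689491495
foot [ 0.54523636 -0.1694673   0.01      ] [ 0.58524943 -0.02660356  0.01      ] 0.14836136136865866 -15.64642013373476
mid [ 0.59851905 -0.10735548  0.19      ] [ 0.59900203 -0.10727237  0.01      ] diff n,l 0.0004439172342875017 0.00020762538402004397 cam [ 0.53822282 -0.09420495  0.47087726]
pinroot [ 0.59840766 -0.10776259  0.15674052] screw z 0.12074052146546668 lat -0.000422068847397015
pinroot [ 0.59884118 -0.10786024  0.15447778] screw z 0.11847778054103444 lat -0.0006094784552198224
headback [ 0.59076226 -0.10539191  0.11784191] screw z 0.11184190973157887 lat -0.0001531590534909726
headback [ 0.59119716 -0.10548451  0.11491964] screw z 0.1089196447087124 lat -0.00033532710700256546
headfront [ 0.58690348 -0.10433843  0.1155941 ] screw z 0.10959410192708524 lat -0.00015541271130197252
headfront [ 0.58733891 -0.10442907  0.1124162 ] screw z 0.10641620265479423 lat -0.0003355491168338364
pin tip [ 0.59165428 -0.1059209   0.15305392] screw z 0.11905392065160628 lat -0.00042797627547636773
pin tip [ 0.59208846 -0.1060161   0.15047128] screw z 0.11647128193698206 lat -0.000612843502140854
tool yaw -15.148308725518689
depth pts: face top [ 0.58831183 -0.14383251  0.18831791] [ 0.60896844 -0.06995108  0.1853716 ] pin [ 0.59601566 -0.10699402  0.15401646] head [ 0.58731886 -0.10441708  0.12531988] face [ 0.58877851 -0.14264115  0.1063834 ] [ 0.6090468  -0.06952708  0.10363228]
holder foot front edge tool [-0.03954646 -0.01906523  0.07456197] [ 0.04277062 -0.01907315  0.07452071]
```

```bash
python3 - <<'E'
from h import *
s=load("side0.npz")
yaw=np.radians(-15.4);n=np.array([np.cos(yaw),np.sin(yaw),0]);l=np.array([-n[1],n[0],0]);m=np.array([.5987,-.1073,0])
k=lambda U,V:(235+(U+.5)/6.6-.5,160+(V+.5)/6.6-.5)
for nm,p in (("pin",(184,170)),("head",(205,250)),("shank",(187,243))):
    o,r=ray(s,*k(*p));q=o+r*(((m-o)@l)/(r@l));print(nm,q,"off",(q-m)@n)
# reproject into w6
c=load("w6.npz");W=np.linalg.inv(c["world_from_camera"])
for z in (.112,.116,.12):
  for nm,off,dz in (("headback",-.008,.006),("headfront",-.012,.006),("pinroot",0,.036),("pintip",-.007,.033)):
    p=W[:3,:3]@(m+n*off+[0,0,z+dz])+W[:3,3];u=c["cx"]+c["fx"]*p[0]/p[2];v=c["cy"]+c["fy"]*p[1]/p[2]
    print(z,nm,"crop",(u-262+.5)*14-.5,(v-155+.5)*14-.5)
E
```

```text
pin [ 0.59691646 -0.10680873  0.15126935] off -0.00184995813653324
head [ 0.58895278 -0.10461517  0.11891751] off -0.010110221886846332
shank [ 0.59675481 -0.10676421  0.1204446 ] off -0.002017630739343137
0.112 headback crop 316.61315679785207 140.47527338394093
0.112 headfront crop 316.9877676572935 86.70178712811105
0.112 pinroot crop 319.59388405156176 322.74074480160766
0.112 pintip crop 319.9118680761504 214.41531525126442
0.116 headback crop 317.08533389194736 148.73823115051005
0.116 headfront crop 317.4655348610411 94.39750904276463
0.116 pinroot crop 320.14050273016653 333.8542698649662
0.116 pintip crop 320.46057908322894 224.20989636720583
0.12 headback crop 317.5680046691281 157.1848252290182
0.12 headfront crop 317.95395318990666 102.2647958876563
0.12 pinroot crop 320.7002844145155 345.23541731293545
0.12 pintip crop 321.0224624036772 234.23960542868014
```

The view shows the pin root at px (284,179), the screw head at about (284,162) and the holder foot centred at px 281. So the tool needs about +3 mm in x. Pin and head, from wrist and side views, put the screw at z≈0.118–0.120. Next I'll back off, then descend to the standoff.

```bash
python3 -m crank '[[0.003,-0.025,0,0.005],[0,-0.032,0,0],[0,-0.01,0,0],[0,0,0.01,0],[0,0,0.03,0]]' ; python3 -m crank '[[0,0,0.03,0],[0,0,0.03,0],[0,0,0.03,0],[0,0,0.026,0],[0,0,0,0]]';python3 -m crank '[[0,0,0,0],[0,0,0,0],[0,0,0,0]]'; cat > rel.py <<'E'
from h import *
from station import sense
s=sense();p=s["tcp_pos"];yaw=np.radians(-15.4);n=np.array([np.cos(yaw),np.sin(yaw),0]);l=np.array([-n[1],n[0],0]);m=np.array([.5987,-.1073,0])
print("t",round(s["time_s"],2),"tcp",np.round(p,4),"gap plate-face mm %.1f"%(((m-p)@n-.0297)*1e3),"lat %.1f"%((m-p)@l*1e3),"handle z",round(p[2]+.0175,4),"yaw %.2f"%np.degrees(np.arctan2(s["ee_rot"][1,1],s["ee_rot"][0,1])))
f=s["wrist_force"];print("F n,l,z",np.round([f@n,f@l,f[2]],1),"M",np.round(s["moment"],2),"grip",round(s["gripper_width"],3))
E
python3 rel.py; python3 - <<'E'
from station import capture
import cv2,numpy as np
from h import *
wrist('w7')
c=capture("side");np.savez("side7.npz",**c)
cv2.imwrite("pics/side7.png",cv2.resize(c["pixels"][150:270,220:340,::-1],None,fx=5,fy=5,interpolation=cv2.INTER_CUBIC))
E
```

```text
time_s: 7.53
tcp_pos: [0.5484, -0.094, 0.2745]
ee_rot: [[0.264, 0.964, 0.015], [0.964, -0.264, -0.001], [0.003, 0.014, -1.0]]
wrist_force: [2.4, 0.2, -2.5]
gripper_width: 0.13
time_s: 7.95
tcp_pos: [0.542, -0.0939, 0.147]
ee_rot: [[0.267, 0.964, -0.011], [0.964, -0.267, 0.001], [-0.003, -0.011, -1.0]]
wrist_force: [-1.5, -0.4, -3.7]
gripper_width: 0.137
time_s: 8.2
tcp_pos: [0.5479, -0.0941, 0.155]
ee_rot: [[0.266, 0.964, 0.005], [0.964, -0.266, -0.0], [0.001, 0.005, -1.0]]
wrist_force: [-0.8, -0.5, -2.9]
gripper_width: 0.137
t 8.2 tcp [ 0.5479 -0.0941  0.155 ] gap plate-face mm 22.8 lat 0.8 handle z 0.1725 yaw -15.44
F n,l,z [-0.7 -0.7 -2.9] M [-0.04 -0.02  0.01] grip 0.137
```

View pics/side7.png

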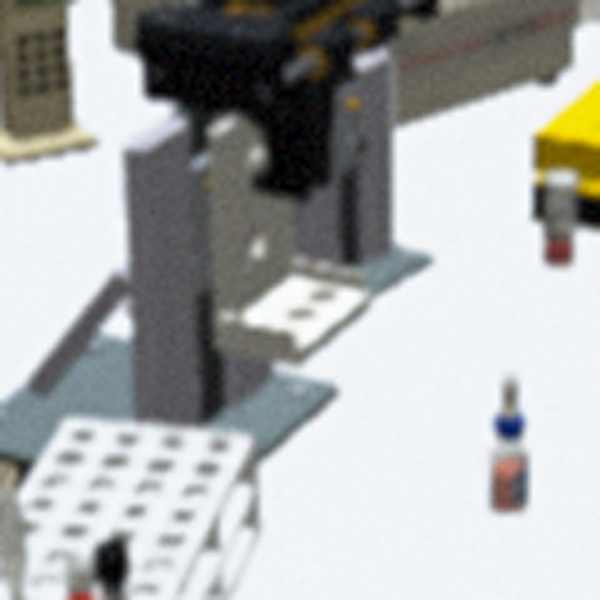

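View pics/w7.png

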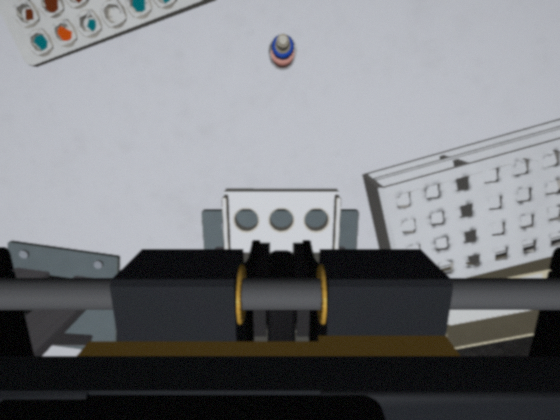

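```bash
python3 -m crank '[[0,0,0,0],[0,0,0,0],[0,0,0,0]]'; python3 rel.py; python3 - <<'E'
from h import *
import cv2
s,c=wrist('w8');im=c["pixels"][180:250,195:365,::-1]
cv2.imwrite("pics/w8c.png",cv2.resize(im,None,fx=4.7,fy=4.7,interpolation=cv2.INTER_CUBIC))
g=c["pixels"].astype(int).sum(2)
for r in (200,215,225,240):print(r,list(g[r,198:232]),list(g[r,332:364]))
E
```

```text
time_s: 8.55
tcp_pos: [0.5463, -0.0942, 0.1531]
ee_rot: [[0.267, 0.964, 0.001], [0.964, -0.267, 0.0], [0.0, 0.001, -1.0]]
wrist_force: [1.3, -0.6, -2.7]
gripper_width: 0.136
t 8.55 tcp [ 0.5463 -0.0942  0.1531] gap plate-face mm 24.3 lat 1.3 handle z 0.1706 yaw -15.48
F n,l,z [ 1.4 -0.2 -2.7] M [-0.06  0.03 -0.04] grip 0.136
200 [np.int64(576), np.int64(576), np.int64(575), np.int64(569), np.int64(575), np.int64(568), np.int64(574), np.int64(572), np.int64(573), np.int64(571), np.int64(573), np.int64(578), np.int64(571), np.int64(581), np.int64(578), np.int64(575), np.int64(577), np.int64(575), np.int64(575), np.int64(571), np.int64(572), np.int64(566), np.int64(553), np.int64(532), np.int64(547), np.int64(586), np.int64(587), np.int64(523), np.int64(403), np.int64(337), np.int64(432), np.int64(538), np.int64(596), np.int64(617)] [np.int64(594), np.int64(531), np.int64(427), np.int64(347), np.int64(429), np.int64(535), np.int64(589), np.int64(578), np.int64(540), np.int64(536), np.int64(557), np.int64(575), np.int64(577), np.int64(576), np.int64(575), np.int64(575), np.int64(578), np
[... 2510 characters left out ...]
t64(314), np.int64(307), np.int64(310), np.int64(306), np.int64(311), np.int64(323), np.int64(391), np.int64(501), np.int64(574), np.int64(562), np.int64(474), np.int64(365), np.int64(359), np.int64(480), np.int64(578)] [np.int64(466), np.int64(350), np.int64(378), np.int64(496), np.int64(579), np.int64(564), np.int64(483), np.int64(376), np.int64(309), np.int64(303), np.int64(298), np.int64(299), np.int64(300), np.int64(303), np.int64(303), np.int64(306), np.int64(297), np.int64(298), np.int64(297), np.int64(294), np.int64(300), np.int64(289), np.int64(297), np.int64(298), np.int64(301), np.int64(353), np.int64(451), np.int64(530), np.int64(570), np.int64(574), np.int64(575), np.int64(574)]
```

View pics/w8c.png

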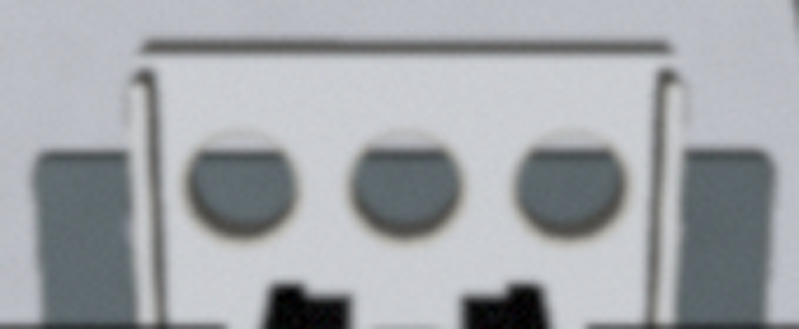

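```bash
python3 - <<'E'
from h import *
import cv2
s=load("side7.npz")
cv2.imwrite("pics/side7c.png",cv2.resize(s["pixels"][170:225,250:305,::-1],None,fx=11,fy=11,interpolation=cv2.INTER_CUBIC))
W=np.linalg.inv(s["world_from_camera"])
yaw=np.radians(-15.4);n=np.array([np.cos(yaw),np.sin(yaw),0]);m=np.array([.5987,-.1073,0])
H=np.array([.5479,-.0941,0])+n*.0022
for nm,p in (("head .119",m-n*.010+[0,0,.119]),("pin",m-n*.004+[0,0,.151]),("big front",H+n*.0235+[0,0,.1225]),("big rear",H+n*.0275+[0,0,.1225]),("lock front",H+n*.0235+[0,0,.1725])):
    q=W[:3,:3]@p+W[:3,3];u,v=s["cx"]+s["fx"]*q[0]/q[2],s["cy"]+s["fy"]*q[1]/q[2]
    print(nm,u,v,"crop",(u-250+.5)*11,(v-170+.5)*11)
E
```

```text
head .119 265.59839571036935 197.41812999480348 crop 177.0823528140628 307.09942994283824
pin 263.1827358815571 185.5613184585314 crop 150.51009469712818 176.67450304384528
big front 271.3675839734156 197.14647340147874 crop 240.54342370757166 304.1112074162662
big rear 270.0113539926664 196.88863409942232 crop 225.62489391933025 301.2749750936455
lock front 270.8443792780392 178.9721148957768 crop 234.78817205843103 104.19326385354478
```

View pics/side7c.png

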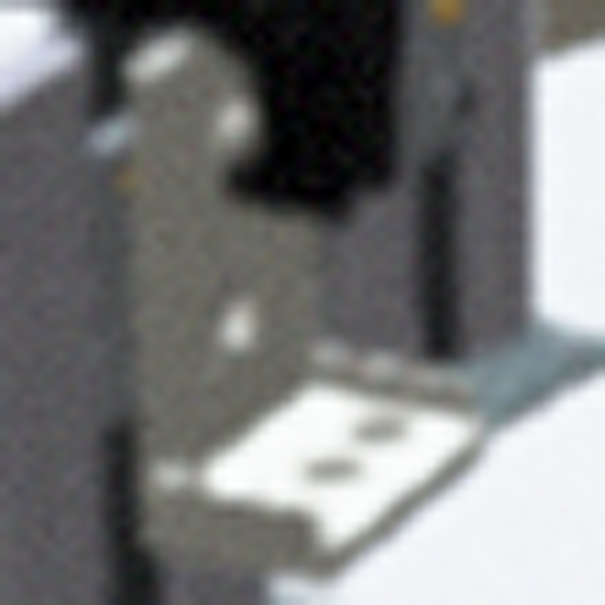

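Views agree to about 1–2 mm: the lit lower hole rims sit slightly high, and laterally it's within 0.5 mm. I'll lower 2.5 mm and advance with force checks.

```bash
python3 -m crank '[[0,0.004,0.0025,0],[0,0.004,0,0],[0,0,0,0],[0,0,0,0],[0,0,0,0]]'; python3 rel.py;  python3 -m crank '[[0,0.002,0,0],[0,0,0,0],[0,0,0,0]]'; python3 rel.py
```

```text
time_s: 9.02
tcp_pos: [0.5538, -0.0964, 0.1498]
ee_rot: [[0.267, 0.964, -0.0], [0.964, -0.267, 0.0], [-0.0, -0.0, -1.0]]
wrist_force: [-0.5, -0.6, -3.6]
gripper_width: 0.133
t 9.02 tcp [ 0.5538 -0.0964  0.1498] gap plate-face mm 16.5 lat 1.4 handle z 0.1673 yaw -15.49
F n,l,z [-0.3 -0.7 -3.6] M [-0.01  0.   -0.  ] grip 0.133
time_s: 9.27
tcp_pos: [0.5558, -0.0969, 0.1501]
ee_rot: [[0.267, 0.964, 0.0], [0.964, -0.267, -0.0], [0.0, 0.0, -1.0]]
wrist_force: [-0.6, 1.1, -2.4]
gripper_width: 0.136
t 9.27 tcp [ 0.5558 -0.0969  0.1501] gap plate-face mm 14.4 lat 1.4 handle z 0.1676 yaw -15.48
F n,l,z [-0.9  0.9 -2.4] M [-0.04 -0.03 -0.06] grip 0.136
```

```bash
for i in 1; do python3 -m crank '[[0,0.002,-0.0003,0],[0,0,0,0],[0,0,0,0]]'>/dev/null; python3 rel.py;  python3 -m crank '[[0,0.0015,0,0],[0,0,0,0],[0,0,0,0]]' >/dev/null; python3 rel.py; done
```

```text
t 9.52 tcp [ 0.5578 -0.0975  0.1504] gap plate-face mm 12.4 lat 1.4 handle z 0.1679 yaw -15.48
F n,l,z [ 0.7  0.9 -2.6] M [-0.02  0.06 -0.  ] grip 0.132
t 9.77 tcp [ 0.5592 -0.0979  0.1503] gap plate-face mm 10.9 lat 1.4 handle z 0.1678 yaw -15.49
F n,l,z [ 1.   0.1 -2.8] M [ 0.01 -0.05 -0.  ] grip 0.133
```

```bash
python3 -m crank '[[0,0.0015,0,0],[0,0,0,0],[0,0,0,0]]'>/dev/null; python3 rel.py;  python3 -m crank '[[0,0.0015,0,0],[0,0,0,0],[0,0,0,0]]' >/dev/null; python3 rel.py
```

```text
t 10.02 tcp [ 0.5606 -0.0983  0.1503] gap plate-face mm 9.4 lat 1.4 handle z 0.1678 yaw -15.48
F n,l,z [ 0.3 -0.5 -3.8] M [-0.04 -0.01  0.  ] grip 0.133
t 10.27 tcp [ 0.5621 -0.0987  0.1503] gap plate-face mm 7.9 lat 1.4 handle z 0.1678 yaw -15.48
F n,l,z [ 0.1 -1.1 -1.7] M [-0.04  0.06 -0.03] grip 0.137
```

```bash
python3 -m crank '[[0,0.0015,0,0],[0,0,0,0],[0,0,0,0]]'>/dev/null; python3 rel.py;  python3 -m crank '[[0,0.0015,0,0],[0,0,0,0],[0,0,0,0]]' >/dev/null; python3 rel.py
```

```text
t 10.52 tcp [ 0.5635 -0.0991  0.1503] gap plate-face mm 6.4 lat 1.4 handle z 0.1678 yaw -15.49
F n,l,z [-0.4 -0.8 -2.7] M [-0.09 -0.   -0.01] grip 0.131
t 10.77 tcp [ 0.5643 -0.0994  0.1502] gap plate-face mm 5.6 lat 1.5 handle z 0.1677 yaw -15.49
F n,l,z [-2.6 -0.8 -1.9] M [0.18 0.66 0.02] grip 0.132
```

```bash
python3 -m crank '[[0,0,0,0],[0,0,0,0],[0,0,0,0]]'>/dev/null; python3 rel.py;  python3 -m crank '[[0,0.001,0,0],[0,0,0,0],[0,0,0,0],[0,0,0,0]]' >/dev/null; python3 rel.py
```

```text
t 11.02 tcp [ 0.5645 -0.0994  0.1502] gap plate-face mm 5.3 lat 1.5 handle z 0.1677 yaw -15.49
F n,l,z [-2.3  0.7 -1.6] M [ 0.19  0.67 -0.03] grip 0.135
t 11.35 tcp [ 0.5656 -0.0997  0.1502] gap plate-face mm 4.2 lat 1.5 handle z 0.1677 yaw -15.49
F n,l,z [-2.6 -0.8 -1.5] M [0.19 0.82 0.04] grip 0.133
```

```bash
python3 -m crank '[[0,0.001,0,0],[0,0,0,0],[0,0,0,0],[0,0,0,0]]' >/dev/null; python3 rel.py; python3 - <<'E'
from station import capture
import cv2,numpy as np
from h import *
wrist('w9')
c=capture("side");np.savez("side9.npz",**c)
cv2.imwrite("pics/side9.png",cv2.resize(c["pixels"][165:230,240:310,::-1],None,fx=9,fy=9,interpolation=cv2.INTER_CUBIC))
w=load("w9.npz")["pixels"][180:250,195:365,::-1]
cv2.imwrite("pics/w9c.png",cv2.resize(w,None,fx=4.7,fy=4.7,interpolation=cv2.INTER_CUBIC))
E
```

```text
t 11.68 tcp [ 0.5666 -0.1     0.1502] gap plate-face mm 3.2 lat 1.5 handle z 0.1677 yaw -15.49
F n,l,z [-3.3  0.7 -2.1] M [0.29 0.91 0.03] grip 0.136
```

View pics/side9.png

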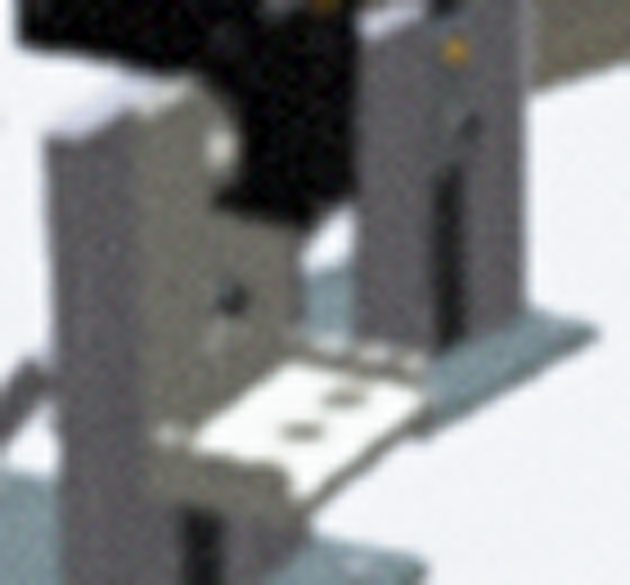

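View pics/w9c.png

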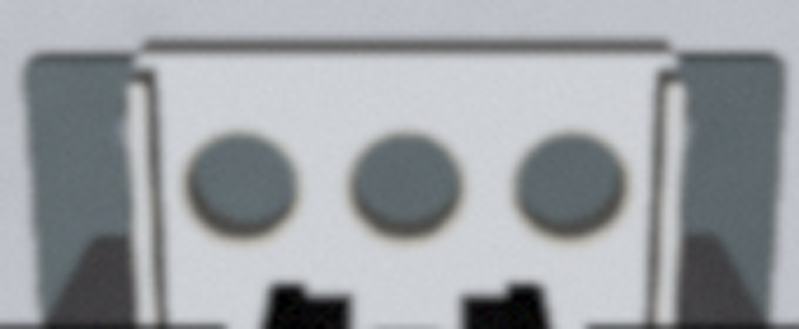

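The side view shows the dark screw head standing out through the keyhole's big end at crop (230,297). The holder is square and only the pin's spring force is felt. I'll go 2 mm deeper, then down.

```bash
python3 -m crank '[[0,0.001,0,0],[0,0.001,0,0],[0,0,0,0],[0,0,0,0],[0,0,0,0]]' >/dev/null; python3 rel.py; python3 -m crank '[[0,0,0.002,0],[0,0,0.002,0],[0,0,0,0],[0,0,0,0]]' >/dev/null; python3 rel.py
```

```text
t 12.2 tcp [ 0.5686 -0.1005  0.1502] gap plate-face mm 1.1 lat 1.4 handle z 0.1677 yaw -15.48
F n,l,z [-3.4  0.1 -2.4] M [ 0.27  1.1  -0.03] grip 0.135
t 12.53 tcp [ 0.5684 -0.1004  0.1458] gap plate-face mm 1.4 lat 1.4 handle z 0.1633 yaw -15.49
F n,l,z [-4.1  0.6 -3.3] M [0.32 1.11 0.01] grip 0.132
```

```bash
python3 -m crank '[[0,0,0.002,0],[0,0,0.002,0],[0,0,0,0],[0,0,0,0]]' >/dev/null; python3 rel.py; python3 -m crank '[[0,0,0.002,0],[0,0,0.002,0],[0,0,0,0],[0,0,0,0]]' >/dev/null; python3 rel.py
```

```text
t 12.87 tcp [ 0.5683 -0.1004  0.1417] gap plate-face mm 1.4 lat 1.4 handle z 0.1592 yaw -15.49
F n,l,z [-3.4 -0.3 -2.6] M [0.39 0.98 0.01] grip 0.135
t 13.2 tcp [ 0.5682 -0.1004  0.1375] gap plate-face mm 1.6 lat 1.4 handle z 0.155 yaw -15.50
F n,l,z [-3.1  0.3 -4.9] M [0.3  0.99 0.04] grip 0.137
```

```bash
python3 -m crank '[[0,0,0.0015,0],[0,0,0.0015,0],[0,0,0,0],[0,0,0,0]]' >/dev/null; python3 rel.py
```

```text
t 13.53 tcp [ 0.5683 -0.1004  0.1346] gap plate-face mm 1.4 lat 1.5 handle z 0.1521 yaw -15.50
F n,l,z [-2.9  0.1 -6. ] M [0.24 0.82 0.01] grip 0.135
```

```bash
python3 -m crank '[[0,0,0.001,0],[0,0,0,0],[0,0,0,0]]' >/dev/null; python3 rel.py; python3 -m crank '[[0,0,0.001,0],[0,0,0,0],[0,0,0,0]]' >/dev/null; python3 rel.py
```

```text
t 13.78 tcp [ 0.5692 -0.1006  0.1341] gap plate-face mm 0.5 lat 1.3 handle z 0.1516 yaw -15.48
F n,l,z [ 0.2  0.3 -6.6] M [-0.07  0.22 -0.02] grip 0.134
t 14.03 tcp [ 0.5697 -0.1006  0.1339] gap plate-face mm 0.1 lat 1.2 handle z 0.1514 yaw -15.47
F n,l,z [ 0.8 -0.4 -4.7] M [-0.24  0.02  0.02] grip 0.138
```

```bash
python3 -m crank '[[0,0,0,0],[0,0,0,0],[0,0,0,0]]' >/dev/null; python3 rel.py; python3 - <<'E'
from station import capture
import cv2,numpy as np
from h import *
c=capture("side");np.savez("side10.npz",**c)
cv2.imwrite("pics/side10.png",cv2.resize(c["pixels"][165:230,240:310,::-1],None,fx=9,fy=9,interpolation=cv2.INTER_CUBIC))
E
```

```text
t 14.28 tcp [ 0.5696 -0.1006  0.1338] gap plate-face mm 0.2 lat 1.3 handle z 0.1513 yaw -15.47
F n,l,z [ 0.6 -1.  -3.7] M [-0.24 -0.23 -0.06] grip 0.136
```

View pics/side10.png

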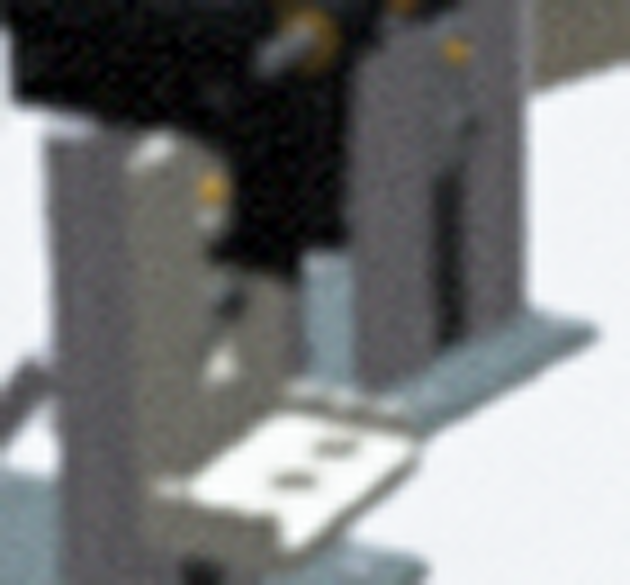

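Yellow pin now shows through the lock hole at crop (210,188), and the screw sits up the slot at (232,300). One small extra pull down will tell me whether it's fully home.

```bash
python3 -m crank '[[0,0,0.001,0],[0,0,0,0],[0,0,0,0],[0,0,0,0]]' >/dev/null; python3 rel.py; python3 -m crank '[[0,0,0.001,0],[0,0,0,0],[0,0,0,0],[0,0,0,0]]' >/dev/null; python3 rel.py
```

```text
t 14.67 tcp [ 0.5689 -0.1004  0.1326] gap plate-face mm 0.9 lat 1.3 handle z 0.1501 yaw -15.47
F n,l,z [-0.   0.7 -3.3] M [-0.05 -0.02 -0.01] grip 0.137
t 15.0 tcp [ 0.5691 -0.1005  0.1319] gap plate-face mm 0.7 lat 1.3 handle z 0.1494 yaw -15.47
F n,l,z [-1.   0.9  1.4] M [ 0.06  0.2  -0.02] grip 0.132
```

Contact felt: Fz went from −3.5 to +1.4 N, so the screw is at the top of the slot. Easing off slightly and opening.

```bash
python3 -m crank '[[0,0,-0.001,0],[0,0,0,0],[0,0,0,0]]' >/dev/null; python3 rel.py; python3 -m crank '[[0,0,0,0],[0,0,0,0],[0,0,0,0],[0,0,0,0],[0,0,0,0]]' 0.05 >/dev/null; python3 rel.py;python3 -m crank '[[0,0,0,0],[0,0,0,0],[0,0,0,0],[0,0,0,0],[0,0,0,0]]' >/dev/null; python3 rel.py; python3 - <<'E'
from station import capture
import cv2,numpy as np
c=capture("side")
cv2.imwrite("pics/side11.png",cv2.resize(c["pixels"][165:230,240:310,::-1],None,fx=9,fy=9,interpolation=cv2.INTER_CUBIC))
E
```

```text
t 15.25 tcp [ 0.5686 -0.1005  0.1321] gap plate-face mm 1.1 lat 1.4 handle z 0.1496 yaw -15.49
F n,l,z [-0.4 -0.  -1.9] M [-0.03  0.02  0.02] grip 0.13
t 15.67 tcp [ 0.5689 -0.1005  0.1326] gap plate-face mm 0.8 lat 1.4 handle z 0.1501 yaw -15.48
F n,l,z [0.  0.3 0. ] M [-0.02 -0.    0.04] grip 0.428
t 16.08 tcp [ 0.5688 -0.1005  0.1324] gap plate-face mm 0.9 lat 1.4 handle z 0.1499 yaw -15.48
F n,l,z [-0.   0.1 -0.4] M [-0.02 -0.04  0.03] grip 0.573
```

View pics/side11.png

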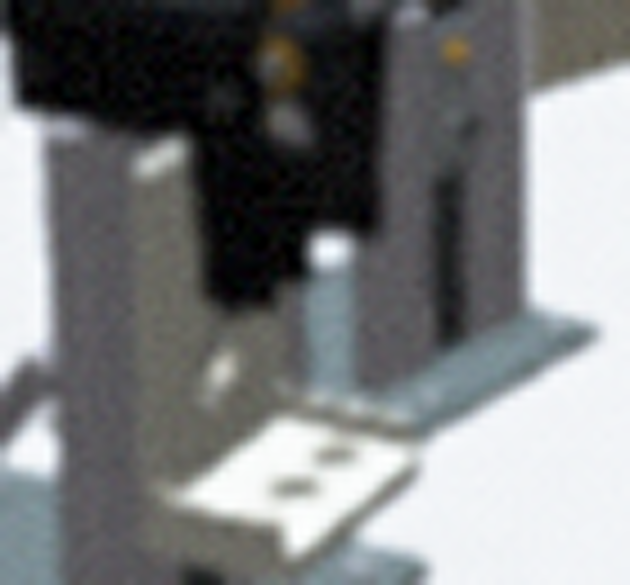

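Released and still hanging. Now I'll withdraw straight up.

```bash
python3 -m crank '[[0,0,-0.01,0],[0,0,-0.02,0],[0,0,-0.03,0],[0,0,-0.03,0],[0,0,-0.03,0]]' ; python3 rel.py; python3 -m crank '[[0,-0.03,0,0],[0,-0.04,0,0],[0,-0.04,0,0],[0,-0.04,0,0],[0,0,0,0]]'; python3 -m crank '[[0,0,0,0],[0,0,0,0]]'; python3 - <<'E'
from station import capture
import cv2,numpy as np
from h import *
wrist('w12')
c=capture("side");np.savez("side12.npz",**c)
cv2.imwrite("pics/side12.png",cv2.resize(c["pixels"][165:230,240:310,::-1],None,fx=9,fy=9,interpolation=cv2.INTER_CUBIC))
E
```

```text
time_s: 16.55
tcp_pos: [0.5685, -0.1006, 0.2545]
ee_rot: [[0.267, 0.964, 0.0], [0.964, -0.267, -0.0], [-0.0, 0.0, -1.0]]
wrist_force: [1.2, -0.6, -0.8]
gripper_width: 0.573
t 16.55 tcp [ 0.5685 -0.1006  0.2545] gap plate-face mm 1.1 lat 1.6 handle z 0.272 yaw -15.48
F n,l,z [ 1.4 -0.3 -0.8] M [-0.12 -0.13  0.01] grip 0.573
time_s: 16.97
tcp_pos: [0.4172, -0.0603, 0.2528]
ee_rot: [[0.266, 0.964, -0.002], [0.964, -0.266, 0.001], [0.001, -0.002, -1.0]]
wrist_force: [0.6, -0.7, 0.4]
gripper_width: 0.571
time_s: 17.13
tcp_pos: [0.4248, -0.0604, 0.2536]
ee_rot: [[0.266, 0.964, 0.003], [0.964, -0.266, 0.0], [0.001, 0.003, -1.0]]
wrist_force: [0.9, 0.3, 0.4]
gripper_width: 0.577
```

View pics/side12.png

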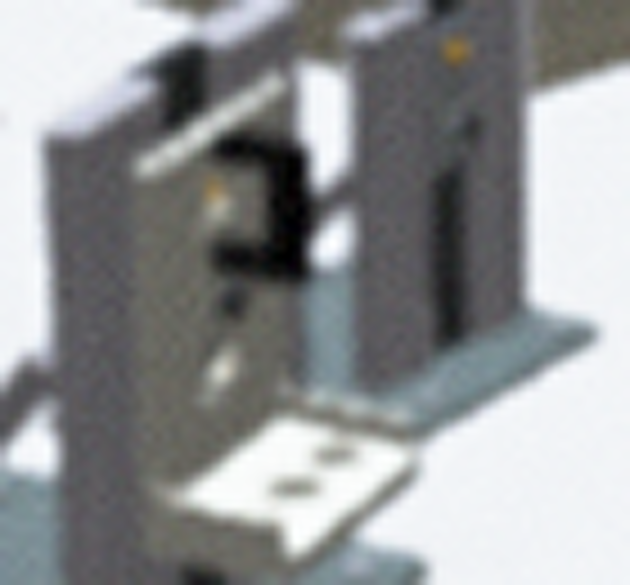

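View pics/w12.png

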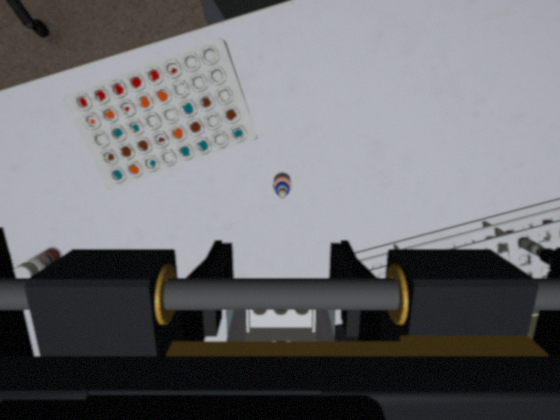

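```bash
python3 - <<'E'
import cv2,numpy as np
ims=[]
for n in("side0","side10","side12"):
    p=np.load(n+".npz")["pixels"][178:206,250:280,::-1];ims.append(cv2.resize(p,None,fx=8.5,fy=8.5,interpolation=cv2.INTER_CUBIC))
cv2.imwrite("pics/cmp.png",np.hstack(ims))
E
```

```text
(no output)
```

View pics/cmp.png

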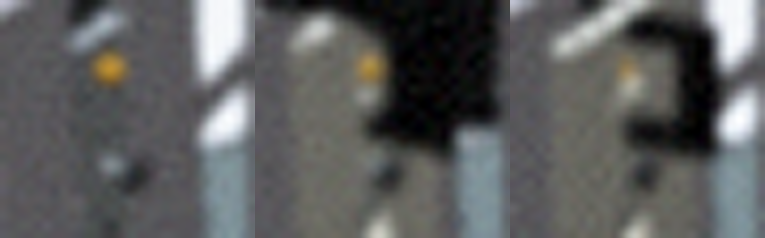

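The pin is in the hole but looks less exposed than before release, perhaps because the holder leans forward by its slack. I'll look from above with the wrist camera.

```bash
python3 -m crank '[[0,0.02,-0.03,0],[0,0.04,0,0],[0,0.04,0,0],[0,0.04,0,0],[0,0.035,0,0]]'  >/dev/null; python3 -m crank '[[0,0,0,0],[0,0,0,0],[0,0,0,0]]'>/dev/null; python3 rel.py; python3 - <<'E'
import cv2
from h import *
s,c=wrist('w13')
cv2.imwrite("pics/w13c.png",cv2.resize(c["pixels"][110:240,200:360,::-1],None,fx=4.6,fy=4.6,interpolation=cv2.INTER_CUBIC))
E
```

```text
t 17.9 tcp [ 0.593  -0.1075  0.281 ] gap plate-face mm -24.3 lat 1.7 handle z 0.2985 yaw -15.53
F n,l,z [-0.  -0.4 -0. ] M [-0.09 -0.01 -0.  ] grip 0.579
```

View pics/w13c.png

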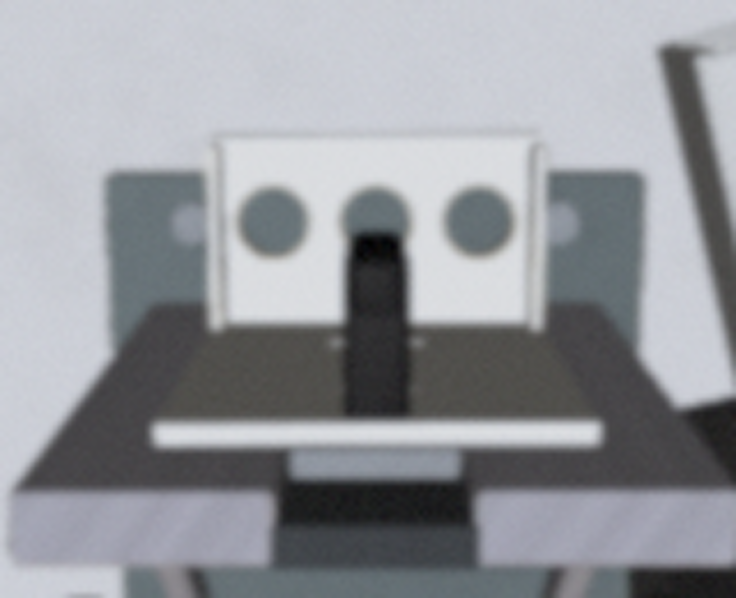

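```bash
python3 - <<'E'
from h import *
c=load("w13.npz")
g=lambda U,V:(200+(U+.5)/4.6-.5,110+(V+.5)/4.6-.5)
yaw=np.radians(-15.4);n=np.array([np.cos(yaw),np.sin(yaw),0]);l=np.array([-n[1],n[0],0])
a,b=onz(c,*g(12,488),.19),onz(c,*g(736,488),.19);m=onz(c,*g(377,489),.19);print("edge w",np.linalg.norm(a-b),m)
for nm,u,v,z in (("rear top",377,446,.171),("front top",377,421,.171),("handle front",377,262,.170),("foot front",377,134,.062),("handle mid x",377,300,.17)):
    p=onz(c,*g(u,v),z);print(nm,"off mm",(p-m)@n*1e3)
for z in (.168,.171,.174):
    a,b=onz(c,*g(151,421),z),onz(c,*g(603,421),z);print(z,"width",np.linalg.norm(a-b))
P=cloud(c)
for U,V in((200,432),(377,300),(250,380),(250,340),(280,290),(300,160),(100,470),(60,520)):
    u,v=map(int,g(U,V));p=P[v-1:v+2,u-1:u+2].reshape(-1,3).mean(0);print(U,V,"off",round((p-m)@n*1e3,1),"lat",round((p-m)@l*1e3,1),"z",round(p[2],4))
E
```

```text
edge w 0.1230101133004537 [ 0.59820713 -0.10728264  0.19      ]
rear top off mm -2.253724642732611
front top off mm -6.938654915202167
handle front off mm -35.62659800351828
foot front off mm -49.4484226924341
handle mid x off mm -28.85338000697401
0.168 width 0.08244370942766704
0.171 width 0.08154856059018242
0.174 width 0.08065341175269779
200 432 off -5.8 lat -31.9 z 0.1724
377 300 off -29.8 lat -0.4 z 0.1712
250 380 off -5.8 lat -26.7 z 0.1329
250 340 off -4.4 lat -30.6 z 0.0846
280 290 off -12.8 lat -24.2 z 0.0643
300 160 off -43.9 lat -19.2 z 0.0639
100 470 off 0.4 lat -50.0 z 0.1748
60 520 off 4.5 lat -54.4 z 0.1912
```

```bash
python3 -c "
from station import finish_job,sense
print(sense()['wrist_force'],finish_job())"
```

```text
the job is handed in; nothing more can be done
[-1.31136681 -0.03221272  0.20291992] None
```

The white vial holder is hung on the larger stand's screw, let go, and handed in at about 18 s of the 58 s allowed. I gripped it by its black handle, passed the keyhole over the screw head and pushed it back against the pin, with about 2–4 N of pin force. Then I pulled it down about 18 mm until I felt the screw at the top of the slot.

**Lock:** Before I let go, the side view showed the yellow pin out through the lock hole and the screw head up in the slot. At the same moment the push on the pin dropped to about zero. The last pull met about 5 N from the slot top.

**Screw height:** By feel it came out at about z 0.118–0.119 m, matching the pin measurements and the side view. One reading of the head's edges from the wrist camera gave 0.106–0.112 m, and I set it aside.

**After release:** The holder stayed hung and the gripper was clear. It leans forward by about 1–1.5°, its top about 2 mm off the face, so less of the pin shows than before release. I read the pin as still through the hole, but could not measure its travel directly. The dropper bottle still stood in the last pictures, and I did not go near the vials.

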